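Wedge the supply cabinet's door shut

ROBOT

A 6-joint arm with a two-finger parallel gripper is mounted at the origin on the work surface. World frame = base frame: x ahead of the robot, y to its left, z up, the work surface at z = 0. Lengths are in m, angles in rad, forces in N, time in s.
With the tool pointing down it reaches from about 0.3 to 1 m from the base axis. Payload 5.1 kg.
Tool frame: the origin (TCP) lies at the centre of the arm's flange, where the gripper is bolted on; the fingertips stand 190 mm ahead of it and the grasp point (between the pads) lies 171 mm ahead of it; z points along the fingers, y is the direction in which the jaws open and shut (so a half turn about z gives the same grasp; the last joint's range is limited). The gripper opens to 95 mm and grips with 3 to 60 N. Pads are 20 mm wide; open, the fingers measure 119 mm over their backs; the gripper's body (75 mm by 180 mm) begins 59 mm behind the grasp point.
Start: joints at [-1.313, 0.124, 1.65, -0, 1.367, -0.083], TCP at [0.217, -0.613, 0.405] pointing down, gripper open.
Joint ranges: [-2.61, 2.61], [-1.02, 2.33], [0.03, 2.71], [-1.35, 4.49], [0.32, 2.68], [-2.91, 2.91]. Speed limits (rad/s): [2.57, 2.57, 3.14, 3.14, 3.14, 3.14].

INTERFACE

Orientations are given as [roll, pitch, yaw] about the fixed x, y, z axes, in that order (R = Rz(yaw) Ry(pitch) Rx(roll)).
In Python, from station import r, imaging, ticket gives the robot as it stands. The module is installed in compiled form; this text tells all that it offers.
- The arm moves only by the tool play_rows, never from a script. Its argument "deltas" is a list of rows, each an object of numbers: "tx", "ty", "tz": the shift along the world's x, y, z scaled (see below); "ax", "ay", "az": the turn, a rotation vector about the world's x, y, z scaled (see below); "grip": the gripper's target within -1 to 1 (shut at 1, half-way at 0, fully open at -1). In form: [{"tx": .., "ty": .., "tz": .., "ax": .., "ay": .., "az": .., "grip": ..}, ...]. A call has 1 to 8 rows; each row shifts and turns the commanded pose from where the row before left it; what a row does not reach is not made up. The controller multiplies each number of a shift by 100 mm and each number of a turn by 60 degrees. A row lasts 1/10 s, in which the tool goes at most 50 mm and 8.59 degrees, less where a joint would pass 70% of its speed; a pose out of reach is approached as far as the arm can. A call with a number of a shift or a turn outside -1 to 1 is refused whole. A call with a gripper value outside its range is refused whole. The fingers move at their own pace and stop on an object; "grip_force" is the grip in N (left out, the last holds). Time passes only in rows, so rows that do not move let the fingers close. It gives the time, the measured TCP pose, the force and the opening at its end, in the units of the state.
- r.read_state(): the state, without advancing time (a new reading comes with each control period).
- imaging.snapshot(name): name is "scene" or "top" or "wrist"; returns the picture (480x640x3 uint8, blue, green, red); there is no depth.
- imaging.calibration(name): a dict with "fov_y" (degrees; the focal length in pixels is half the picture's height over the tangent of half this angle, whatever the lens; pixels are square), "cx", "cy" (the principal point, pixels), "camera_from_world" (4x4, takes a point from world to camera coordinates). Camera axes: x right, y down, z forward; pixel columns grow to the right and rows downward; lengths in m; the calibration is good to about 2 mm. A picture is of the moment at which its call begins: read the wrist's pose just before it. calibration takes no time and is no camera call; for the wrist camera it gives the pose at the moment of the call.
- ticket.job_done(): hands the job in, once; it reports no verdict.
The state is a dict: "t": time; "joint_positions": joint angles; "joint_vel": joint speeds; "effort": joint torques, N m; "position": TCP position; "ee_rot": TCP orientation; "contact_force": force on the tool from outside, world axes, zero at the start; "ft_torque": the same for the moment, N m; "grip_width": opening from 0.0 (shut) to 1.0 (fully open).
Only numpy, scipy, OpenCV 4.12 (cv2) and the standard library are available. Lean on these libraries where they do the work, as an engineer would, in place of code of your own. Each camera call takes 0.05 s, during which the arm holds its last target. There are 200 camera calls.

TASK

The catch of the small supply cabinet is broken and its door will not stay shut. Push the door fully shut, then set the rubber door wedge flat on the counter squarely in front of it, thin end first, and tap it in under the half of the door away from the hinge until it is firmly jammed; do it with feeling, without ramming the wedge or the door, and let go. Leave the other things on the counter where they are.

Things in the scene. Friction and masses are not known exactly. Their poses are not given: they have to be found in the camera images.
- door_hinge (a joint): hinge of the cabinet's door (upright axis): 0 rad = fully shut on the cabinet's front, where a stop holds it; grows to 1.75 as the door swings open, clockwise seen from above. It stays where it is left (0.15 N m of friction, no spring)
- door: flat white steel door of the supply cabinet, 300 mm wide, 284 high, 16 thick, nothing stands out of its outer face. Origin: on the hinge axis (one upright edge) at counter level, in the plane of the outer face. x: into the door (at 0 rad into the cabinet); free edge at y = -300 mm; z up. The fixed cabinet behind it is 300 wide, 200 deep, 300 mm high plus 55 mm of linen on top
- door_foot (a point): point on the counter straight below the door's outer face, 185 mm from the hinge axis, with the door's axes; moves with the door. The door is screwed to slotted hinges: its lower edge hangs anywhere from 8 to 17 mm above the counter, its upper edge 284 mm higher, and the poses do not show how high. The wedge binds where it is as thick as that gap
- wedge: dark rubber door wedge lying flat, 160 mm long, 42 mm wide, 6 mm thick at the thin end, rising evenly to 30 mm at the butt. Origin: middle of its underside; x points to the thin end, z up. About 120 g. Once it binds, a push of 15 to 20 N along the counter jams it firmly; 25 N is too much
- wedge_center (a point): centre of the wedge, 15 mm above its underside, half-way along and across, with the wedge's axes; the butt end is 80 mm from it towards -x and is the part to hold (grasp across the 42 mm width)
- tape_roll: roll of tape lying flat, outer diameter 84 mm, 25 mm high, bystander; origin under its centre
- gel_bottle: pale bottle of hand gel, 60 mm diameter, 130 mm high, bystander; origin under its centre
- wipes_box: pale cardboard box of wipes, 80 x 110 x 60 mm, bystander; origin under its centre
Not all that is in view belongs to the job. Of the things shaped like the wedge, the rubber one is meant.

How it is judged:
At the end, for the whole second after the job is handed in: The door is shut (within 0.03 rad); the wedge lies flat on the counter, let go and at rest, in from the outside under the half of the door away from the hinge, square to it within 15 degrees, and bears on the door with more than 4 N; the other things are where they were (value of joint door_hinge below 0.03 rad and contact force between wedge and door above 4 N and y of wedge_center in the frame of door between -0.3 and -0.15 m and x of wedge_center in the frame of door below 0 m and angle between the x axis of wedge and the x axis of door, either way round below 0.26 rad and angle between wedge's own z axis and vertical below 0.1 rad and linear speed of wedge below 0.01 m/s); the robot touches nothing.
It fails at once if the wedge is rammed in: more than 25 N between wedge and door (contact force between wedge and door above 25 N).
It fails at once if the robot presses on the door with more than 40 N (contact force between any of the fingers, the arm and door above 40 N).
It fails at once if a bystander is moved by more than 30 mm (distance of any of tape_roll, gel_bottle, wipes_box from where it was at the start of the episode above 0.03 m).
It also fails if it takes over 67 s, if anything falls off the work surface, if the arm or the gripper's body presses on something with over 40 N, if the wrist force passes 120 N, or if a joint passes its speed limit or range.

## Working session

There is one attempt and no reset: what is moved stays moved. The work goes in short steps, Python scripts to look and compute and a tool call to move; the robot and the scene stay as the last step left them, time stands still between calls to the robot, and variables do not carry over. Pictures are saved under pics/ and viewed, about 8 in all and at most 12, crops included, and the job is handed in when it is done.

Besides the shell and the picture viewer there is one more tool, called after ">>>" as name(argument=value, ...) on one line, values as JSON. play_rows: Moves the arm, as the interface text tells. Its arguments: {"type":"object","properties":{"deltas":{"type":"array","items":{"type":"object","properties":{"tx":{"type":"number","minimum":-1,"maximum":1},"ty":{"type":"number","minimum":-1,"maximum":1},"tz":{"type":"number","minimum":-1,"maximum":1},"ax":{"type":"number","minimum":-1,"maximum":1},"ay":{"type":"number","minimum":-1,"maximum":1},"az":{"type":"number","minimum":-1,"maximum":1},"grip":{"type":"number"}}}},"grip_force":{"type":"number"}},"required":["deltas"]}

```bash
mkdir -p pics
cat > h.py <<'E'
import numpy as np, cv2
from station import r, imaging, ticket
def ray(cal,u,v,H=480):
    f=H/2/np.tan(np.radians(cal["fov_y"])/2)
    T=np.array(cal["camera_from_world"]); R=T[:3,:3]
    return -R.T@T[:3,3], R.T@np.array([(u-cal["cx"])/f,(v-cal["cy"])/f,1])
def onz(cal,u,v,z=0.):
    o,d=ray(cal,u,v); return o+d*(z-o[2])/d[2]
def proj(cal,p):
    f=240/np.tan(np.radians(cal["fov_y"])/2)
    q=np.array(cal["camera_from_world"])@np.append(p,1); return f*q[:2]/q[2]+[cal["cx"],cal["cy"]]
E
python3 - <<'E'
from h import *
print(r.read_state())
for n in("scene","top"):
    i=imaging.snapshot(n); cv2.imwrite(f"pics/{n}0.png",i); c=imaging.calibration(n); print(n,c['fov_y'],c['cx'],c['cy'],ray(c,320,240))
E
```

```text
{'t': 0.0, 'joint_positions': array([-1.31256416e+00,  1.24489333e-01,  1.65163690e+00, -9.76392034e-06,
        1.36748688e+00, -8.26102371e-02]), 'joint_vel': array([ 0.00097611, -0.00049257,  0.0010322 , -0.0006854 ,  0.00067842,
       -0.00124407]), 'effort': array([ 7.30926308e-05, -4.17606282e+01, -3.59932494e+01,  7.74549390e-02,
        4.93465934e-02, -2.11270522e-04]), 'position': array([ 0.21718615, -0.61238523,  0.40351879]), 'ee_rot': array([-3.13957829e+00, -1.57194630e-04,  3.40844224e-01]), 'contact_force': array([-0.03947294,  0.13348835, -0.11869234]), 'ft_torque': array([-0.02880753,  0.02376892,  0.01009669]), 'grip_width': 0.9994790782158448}
scene 53.686597169345696 314.36555800310805 235.6607272807007 (array([1.3378816 , 0.16029773, 0.72333645]), array([-0.76235387, -0.03251487, -0.64651701]))
top 55.7225139437757 321.37889793338314 244.47828081697642 (array([0.35881345, 0.12450307, 1.0693356 ]), array([ 0.15603341,  0.00140172, -0.9878047 ]))
```

View pics/scene0.png

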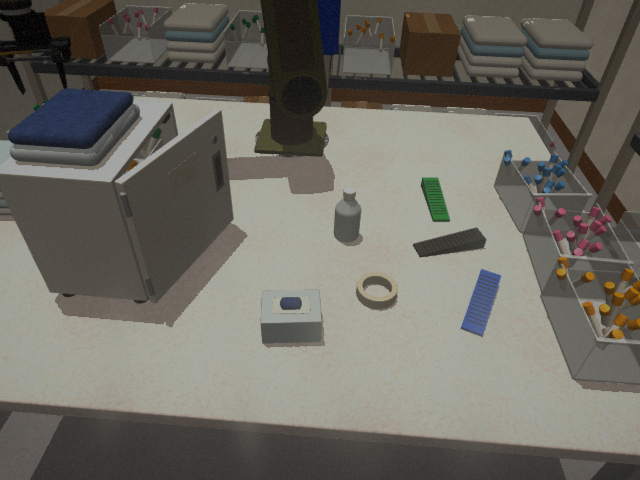

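View pics/top0.png

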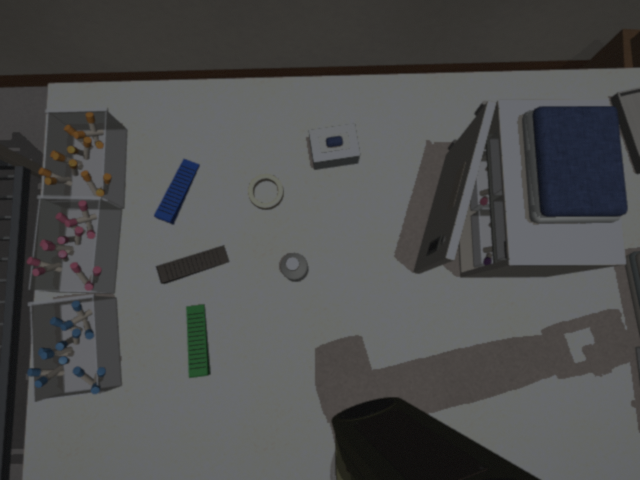

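Run:
```python
from h import *
t=imaging.calibration("top"); s=imaging.calibration("scene")
I=cv2.imread("pics/top0.png"); S=cv2.imread("pics/scene0.png")
P=lambda n,c,u,v,z:print(n,np.round(onz(c,u,v,z),3))
for n,u,v,z in [("cab top L near hinge",498,101,.3),("cab top front bottom",508,265,.3),("cab far bottom",626,263,.3),("door top hinge",492,103,.295),("door top hinge out",487,103,.295),("door free top out",447,257,.295),("door free top in",456,262,.295),("door foot free",416,271,.012),("tape",265,192,.025),("gel",293,265,.13),("wipes",334,145,.06)]: P(n,t,u,v,z)
for n,u,v,z in [("door hinge foot",140,300,.01),("free foot",233,222,.01),("free top",222,113,.295),("hinge top",118,180,.295)]: P("scene "+n,s,u,v,z)
hsv=cv2.cvtColor(I,cv2.COLOR_BGR2HSV)
m=((I.max(2)<70)).astype(np.uint8); m[:, :140]=0; m[:230]=0;m[300:]=0;m[:,250:]=0
m=cv2.morphologyEx(m,cv2.MORPH_CLOSE,np.ones((5,5)))
cs,_=cv2.findContours(m,0,1); c=max(cs,key=cv2.contourArea); b=cv2.minAreaRect(c); print(b)
for p in cv2.boxPoints(b): print(p,onz(t,*p,.0),onz(t,*p,.015))
a=cv2.resize(I[150:390,130:320],None,fx=2,fy=2,interpolation=2)
b=cv2.resize(S[160:345,400:520],None,fx=2.6,fy=2.6,interpolation=2); o=np.zeros((490,720,3),np.uint8)
o[:a.shape[0],:a.shape[1]]=a;o[:b.shape[0],385:385+b.shape[1]]=b[:, :335]
cv2.imwrite("pics/crop1.png",np.clip(o*1.8,0,255).astype(np.uint8))
```

```text
cab top L near hinge [ 0.724 -0.2    0.3  ]
cab top front bottom [ 0.429 -0.193  0.3  ]
cab far bottom [ 0.427 -0.393  0.3  ]
door top hinge [ 0.723 -0.191  0.295]
door top hinge out [ 0.723 -0.182  0.295]
door free top out [ 0.446 -0.091  0.295]
door free top in [ 0.437 -0.106  0.295]
door foot free [ 0.447 -0.096  0.012]
tape [0.642 0.253 0.025]
gel [0.456 0.183 0.13 ]
wipes [0.741 0.088 0.06 ]
scene door hinge foot [ 0.719 -0.221  0.01 ]
scene free foot [ 0.451 -0.09   0.01 ]
scene free top [ 0.456 -0.086  0.295]
scene hinge top [ 0.717 -0.196  0.295]
((192.05001831054688, 264.1500244140625), (19.28989028930664, 71.46746063232422), 71.56504821777344)
[155.10002 266.30002] [0.47520311 0.51771023 0.        ] [0.47357046 0.51219456 0.015     ]
[222.90001 243.70003] [0.5250033  0.35753612 0.        ] [0.52267209 0.35426727 0.015     ]
[229.00002 262.00003] [0.4807681  0.34285224 0.        ] [0.4790574  0.33978936 0.015     ]
[161.20003 284.60004] [0.43156749 0.50217959 0.        ] [0.43054694 0.49688177 0.015     ]
```

View pics/crop1.png

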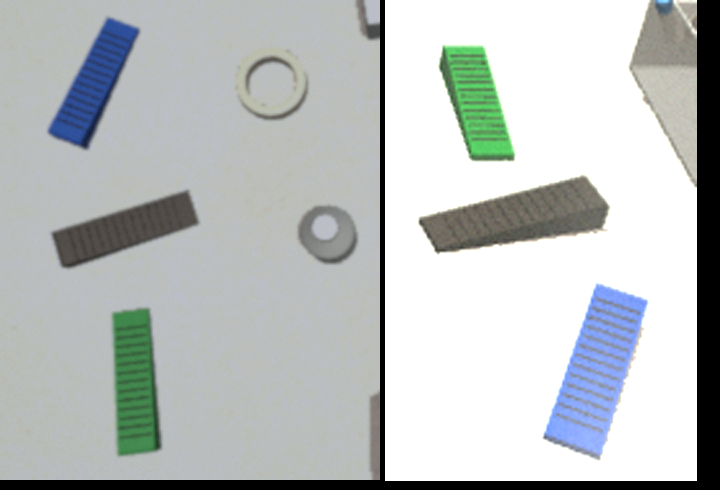

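Candidates: blue at top px (177,191), green at (197,341), dark grey at (193,264). The dark grey one fits "dark rubber". Its thick butt is on the right in the scene view, so it is the +y end. The crop confirms both points. The door is open about 0.32 rad, with the hinge near (0.724, -0.185).

I'll swing around the front of the cabinet.

>>> play_rows(deltas=[{"tx": 0.08, "ty": 0.5, "tz": 0.05, "az": 0.14, "grip": 1}, {"tx": 0.08, "ty": 0.5, "tz": 0.05, "az": 0.14, "grip": 1}, {"tx": 0.08, "ty": 0.5, "tz": 0.05, "az": 0.14, "grip": 1}, {"tx": 0.08, "ty": 0.5, "tz": 0.05, "az": 0.14, "grip": 1}, {"tx": 0.08, "ty": 0.5, "tz": 0.05, "az": 0.14, "grip": 1}, {"tx": 0.08, "ty": 0.5, "tz": 0.05, "az": 0.14, "grip": 1}, {"tx": 0.08, "ty": 0.5, "tz": 0.05, "az": 0.14, "grip": 1}, {"tx": 0.08, "ty": 0.5, "tz": 0.05, "az": 0.14, "grip": 1}])

```text
invalid input
```

>>> play_rows(deltas=[{"tx": 0.08, "ty": 0.45, "tz": 0.05, "ax": 0, "ay": 0, "az": 0.14, "grip": 1}], grip_force=20)

```text
t: 0.2
position: [0.2244, -0.5697, 0.4065]
ee_rot: [-3.138, -0.0, 0.488]
contact_force: [1.1, 1.8, -0.1]
grip_width: 0.958
```

>>> play_rows(deltas=[{"tx": 0.08, "ty": 0.48, "tz": 0.05, "ax": 0, "ay": 0, "az": 0.14, "grip": 1}, {"tx": 0.08, "ty": 0.48, "tz": 0.05, "ax": 0, "ay": 0, "az": 0.14, "grip": 1}, {"tx": 0.08, "ty": 0.48, "tz": 0.05, "ax": 0, "ay": 0, "az": 0.14, "grip": 1}, {"tx": 0.08, "ty": 0.48, "tz": 0.05, "ax": 0, "ay": 0, "az": 0.14, "grip": 1}, {"tx": 0.08, "ty": 0.48, "tz": 0.05, "ax": 0, "ay": 0, "az": 0.14, "grip": 1}, {"tx": 0.08, "ty": 0.48, "tz": 0.05, "ax": 0, "ay": 0, "az": 0.14, "grip": 1}, {"tx": 0.08, "ty": 0.48, "tz": 0.05, "ax": 0, "ay": 0, "az": 0.14, "grip": 1}, {"tx": 0.08, "ty": 0.48, "tz": 0.0, "ax": 0, "ay": 0, "az": 0.05, "grip": 1}], grip_force=20)

```text
t: 1.0
position: [0.2888, -0.1818, 0.4451]
ee_rot: [3.14, 0.001, 1.568]
contact_force: [0.9, -0.6, 0.8]
grip_width: 0.297
```

>>> play_rows(deltas=[{"tx": 0.1, "ty": 0.48, "tz": 0, "ax": 0, "ay": 0, "az": 0, "grip": 1}, {"tx": 0.1, "ty": 0.48, "tz": 0, "ax": 0, "ay": 0, "az": 0, "grip": 1}, {"tx": 0.1, "ty": 0.48, "tz": 0, "ax": 0, "ay": 0, "az": 0, "grip": 1}, {"tx": 0.35, "ty": 0.3, "tz": 0, "ax": 0, "ay": 0, "az": 0, "grip": 1}, {"tx": 0.48, "ty": 0, "tz": 0, "ax": 0, "ay": 0, "az": 0, "grip": 1}, {"tx": 0.48, "ty": 0, "tz": 0, "ax": 0, "ay": 0, "az": 0, "grip": 1}, {"tx": 0.15, "ty": 0, "tz": 0, "ax": 0, "ay": 0, "az": 0, "grip": 1}, {"tx": 0, "ty": 0, "tz": 0, "ax": 0, "ay": 0, "az": 0, "grip": 1}], grip_force=20)

```text
t: 1.8
position: [0.4668, -0.0094, 0.4434]
ee_rot: [-3.138, -0.0, 1.567]
contact_force: [-1.0, -0.0, 1.0]
grip_width: 0.005
```

>>> play_rows(deltas=[{"tx": 0, "ty": -0.25, "tz": 0, "ax": 0, "ay": 0, "az": 0, "grip": 1}, {"tx": 0, "ty": -0.25, "tz": 0, "ax": 0, "ay": 0, "az": 0, "grip": 1}, {"tx": 0, "ty": -0.15, "tz": 0, "ax": 0, "ay": 0, "az": 0, "grip": 1}, {"tx": 0, "ty": -0.15, "tz": 0, "ax": 0, "ay": 0, "az": 0, "grip": 1}, {"tx": 0, "ty": -0.15, "tz": 0, "ax": 0, "ay": 0, "az": 0, "grip": 1}, {"tx": 0, "ty": -0.15, "tz": 0, "ax": 0, "ay": 0, "az": 0, "grip": 1}, {"tx": 0, "ty": -0.15, "tz": 0, "ax": 0, "ay": 0, "az": 0, "grip": 1}, {"tx": 0, "ty": -0.1, "tz": 0, "ax": 0, "ay": 0, "az": 0, "grip": 1}], grip_force=20)

```text
t: 2.6
position: [0.4647, -0.1457, 0.4448]
ee_rot: [-3.142, 0.0, 1.565]
contact_force: [0.3, 1.5, 0.6]
grip_width: 0.004
```

>>> play_rows(deltas=[{"tx": 0, "ty": -0.05, "tz": 0, "ax": 0, "ay": 0, "az": 0, "grip": 1}, {"tx": 0, "ty": -0.05, "tz": 0, "ax": 0, "ay": 0, "az": 0, "grip": 1}, {"tx": 0, "ty": 0, "tz": 0, "ax": 0, "ay": 0, "az": 0, "grip": 1}], grip_force=20)

```text
t: 2.9
position: [0.4653, -0.155, 0.4447]
ee_rot: [3.142, 0.0, 1.566]
contact_force: [0.5, -0.1, -0.3]
grip_width: 0.005
```

>>> play_rows(deltas=[{"tx": 0, "ty": -0.03, "tz": 0, "ax": 0, "ay": 0, "az": 0, "grip": 1}, {"tx": 0, "ty": -0.03, "tz": 0, "ax": 0, "ay": 0, "az": 0, "grip": 1}, {"tx": 0, "ty": -0.02, "tz": 0, "ax": 0, "ay": 0, "az": 0, "grip": 1}, {"tx": 0, "ty": 0, "tz": 0, "ax": 0, "ay": 0, "az": 0, "grip": 1}], grip_force=20)

```text
t: 3.3
position: [0.4653, -0.1628, 0.4447]
ee_rot: [3.142, 0.0, 1.566]
contact_force: [0.6, -0.8, 0.9]
grip_width: 0.005
```

>>> play_rows(deltas=[{"tx": 0, "ty": -0.02, "tz": 0, "ax": 0, "ay": 0, "az": 0, "grip": 1}, {"tx": 0, "ty": -0.02, "tz": 0, "ax": 0, "ay": 0, "az": 0, "grip": 1}, {"tx": 0, "ty": 0, "tz": 0, "ax": 0, "ay": 0, "az": 0, "grip": 1}], grip_force=20)

```text
t: 3.6
position: [0.4652, -0.1668, 0.4448]
ee_rot: [3.141, 0.0, 1.566]
contact_force: [1.3, 0.0, 0.5]
grip_width: 0.003
```

Run:
```python
from h import *
i=imaging.snapshot("top"); j=imaging.snapshot("scene")
o=np.hstack([cv2.resize(i[80:300,380:560],None,fx=2,fy=2),cv2.resize(j[80:300,0:180],None,fx=2,fy=2)])
cv2.imwrite("pics/door1.png",np.clip(o*1.6,0,255).astype(np.uint8))
print(r.read_state()['contact_force'],r.read_state()['position'])
```

```text
[ 0.46741621 -0.547578    0.63975479] [ 0.46522714 -0.16671783  0.44481277]
```

View pics/door1.png

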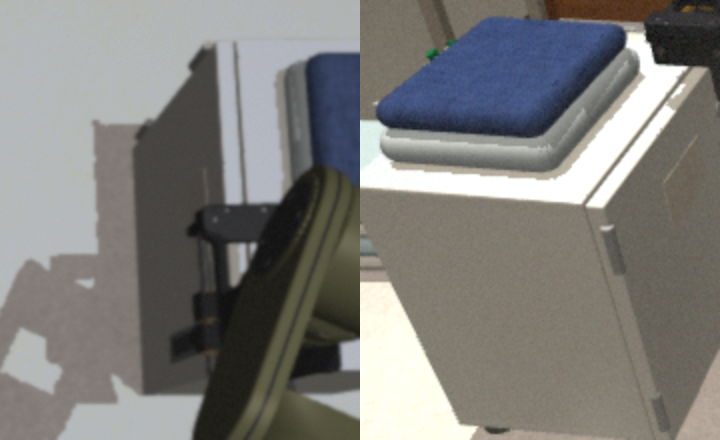

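The door is nearly shut: the top strip between door and cabinet, at about (235,150) in the crop, widens a little toward the free edge. I'll keep pushing gently until the stop pushes back.

>>> play_rows(deltas=[{"tx": 0, "ty": -0.02, "tz": 0, "ax": 0, "ay": 0, "az": 0, "grip": 1}, {"tx": 0, "ty": -0.02, "tz": 0, "ax": 0, "ay": 0, "az": 0, "grip": 1}, {"tx": 0, "ty": 0, "tz": 0, "ax": 0, "ay": 0, "az": 0, "grip": 1}], grip_force=20)

```text
t: 4.0
position: [0.4652, -0.1698, 0.4448]
ee_rot: [-3.141, -0.005, 1.566]
contact_force: [-0.4, 6.6, 2.1]
grip_width: 0.003
```

>>> play_rows(deltas=[{"tx": 0, "ty": -0.02, "tz": 0, "ax": 0, "ay": 0, "az": 0, "grip": 1}, {"tx": 0, "ty": -0.01, "tz": 0, "ax": 0, "ay": 0, "az": 0, "grip": 1}, {"tx": 0, "ty": 0, "tz": 0, "ax": 0, "ay": 0, "az": 0, "grip": 1}], grip_force=20)

```text
t: 4.3
position: [0.4653, -0.1714, 0.4448]
ee_rot: [-3.141, -0.01, 1.567]
contact_force: [-1.9, 16.3, 3.6]
grip_width: 0.003
```

>>> play_rows(deltas=[{"tx": 0, "ty": 0.1, "tz": 0, "ax": 0, "ay": 0, "az": 0, "grip": 1}, {"tx": 0, "ty": 0.4, "tz": 0, "ax": 0, "ay": 0, "az": 0, "grip": 1}, {"tx": 0, "ty": 0.48, "tz": 0, "ax": 0, "ay": 0, "az": 0, "grip": 0}, {"tx": 0, "ty": 0.48, "tz": 0, "ax": 0, "ay": 0, "az": 0, "grip": -1}, {"tx": 0, "ty": 0.48, "tz": 0, "ax": 0, "ay": 0, "az": 0, "grip": -1}, {"tx": 0, "ty": 0.48, "tz": 0, "ax": 0, "ay": 0, "az": 0, "grip": -1}, {"tx": 0, "ty": 0.48, "tz": 0, "ax": 0, "ay": 0, "az": 0, "grip": -1}, {"tx": 0, "ty": 0.48, "tz": 0, "ax": 0, "ay": 0, "az": 0, "grip": -1}], grip_force=20)

```text
t: 5.1
position: [0.4648, 0.1662, 0.4451]
ee_rot: [3.14, 0.001, 1.566]
contact_force: [1.2, -0.5, -0.2]
grip_width: 0.453
```

>>> play_rows(deltas=[{"tx": 0, "ty": 0.48, "tz": 0, "ax": 0, "ay": 0, "az": 0.11, "grip": -1}, {"tx": 0, "ty": 0.48, "tz": 0, "ax": 0, "ay": 0, "az": 0.11, "grip": -1}, {"tx": 0, "ty": 0.48, "tz": 0, "ax": 0, "ay": 0, "az": 0.1, "grip": -1}, {"tx": 0, "ty": 0.48, "tz": 0, "ax": 0, "ay": 0, "az": 0, "grip": -1}, {"tx": 0, "ty": 0.48, "tz": 0, "ax": 0, "ay": 0, "az": 0, "grip": -1}, {"tx": -0.09, "ty": 0.48, "tz": 0, "ax": 0, "ay": 0, "az": 0, "grip": -1}, {"tx": 0, "ty": 0.3, "tz": -0.3, "ax": 0, "ay": 0, "az": 0, "grip": -1}, {"tx": 0, "ty": 0, "tz": 0, "ax": 0, "ay": 0, "az": 0, "grip": -1}], grip_force=20)

```text
t: 5.9
position: [0.4549, 0.4851, 0.4094]
ee_rot: [-3.135, 0.003, 1.905]
contact_force: [0.2, -0.6, -0.1]
grip_width: 0.997
```

Run:
```python
from h import *
s=r.read_state(); c=imaging.calibration("wrist"); i=imaging.snapshot("wrist"); cv2.imwrite("pics/w1.png",i)
j=imaging.snapshot("top"); cv2.imwrite("pics/top1.png",j)
print(s['position'],s['ee_rot'],ray(c,320,240))
for p in [(.503,.348,.006),(.450,.50,.03),(.456,.485,.03)]: print(proj(c,p))
```

```text
[0.45491949 0.48508929 0.40935886] [-3.13524646e+00  2.80132532e-03  1.90504091e+00] (array([0.42670279, 0.56520033, 0.39036965]), array([ 0.09938552, -0.29014867, -0.95182559]))
[320.88005087 318.5144001 ]
[321.11665275 198.60299628]
[321.75659103 213.21367943]
```

View pics/w1.png

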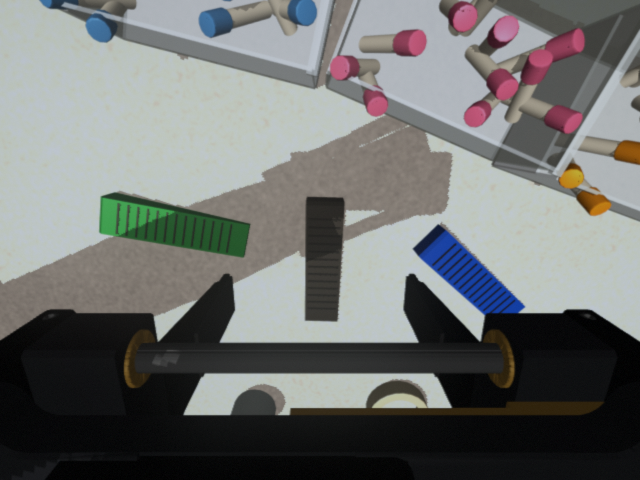

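>>> play_rows(deltas=[{"tx": 0.03, "ty": 0, "tz": -0.45, "ax": 0, "ay": 0, "az": 0, "grip": -1}, {"tx": 0, "ty": 0, "tz": -0.45, "ax": 0, "ay": 0, "az": 0, "grip": -1}, {"tx": 0, "ty": 0, "tz": -0.45, "ax": 0, "ay": 0, "az": 0, "grip": -1}, {"tx": 0, "ty": 0, "tz": -0.4, "ax": 0, "ay": 0, "az": 0, "grip": -1}, {"tx": 0, "ty": 0, "tz": -0.28, "ax": 0, "ay": 0, "az": 0, "grip": -1}, {"tx": 0, "ty": 0, "tz": -0.1, "ax": 0, "ay": 0, "az": 0, "grip": -1}, {"tx": 0, "ty": 0, "tz": 0, "ax": 0, "ay": 0, "az": 0, "grip": 0}, {"tx": 0, "ty": 0, "tz": 0, "ax": 0, "ay": 0, "az": 0, "grip": 1}], grip_force=40)

```text
t: 6.8
position: [0.4604, 0.4826, 0.2045]
ee_rot: [3.138, -0.001, 1.9]
contact_force: [0.2, -0.5, 0.7]
grip_width: 0.883
```

>>> play_rows(deltas=[{"tx": 0, "ty": 0, "tz": 0, "ax": 0, "ay": 0, "az": 0, "grip": 1}, {"tx": 0, "ty": 0, "tz": 0, "ax": 0, "ay": 0, "az": 0, "grip": 1}, {"tx": 0, "ty": 0, "tz": 0, "ax": 0, "ay": 0, "az": 0, "grip": 1}, {"tx": 0, "ty": 0, "tz": 0, "ax": 0, "ay": 0, "az": 0, "grip": 1}], grip_force=40)

```text
t: 7.2
position: [0.4593, 0.4826, 0.2024]
ee_rot: [3.141, -0.0, 1.901]
contact_force: [-1.7, 0.1, 0.3]
grip_width: 0.551
```

>>> play_rows(deltas=[{"tx": 0, "ty": 0, "tz": -0.07, "ax": 0, "ay": 0, "az": 0, "grip": -0.1}, {"tx": 0, "ty": 0, "tz": 0, "ax": 0, "ay": 0, "az": 0, "grip": 0}, {"tx": 0, "ty": 0, "tz": 0, "ax": 0, "ay": 0, "az": 0, "grip": 1}, {"tx": 0, "ty": 0, "tz": 0, "ax": 0, "ay": 0, "az": 0, "grip": 1}, {"tx": 0, "ty": 0, "tz": 0, "ax": 0, "ay": 0, "az": 0, "grip": 1}, {"tx": 0, "ty": 0, "tz": 0, "ax": 0, "ay": 0, "az": 0, "grip": 1}, {"tx": 0, "ty": 0, "tz": 0, "ax": 0, "ay": 0, "az": 0, "grip": 1}], grip_force=40)

```text
t: 7.9
position: [0.4592, 0.4824, 0.1947]
ee_rot: [-3.142, 0.0, 1.901]
contact_force: [0.3, 0.0, -1.4]
grip_width: 0.438
```

>>> play_rows(deltas=[{"tx": 0, "ty": 0, "tz": 0.2, "ax": 0, "ay": 0, "az": 0, "grip": 1}, {"tx": 0, "ty": 0, "tz": 0.4, "ax": 0, "ay": 0, "az": 0, "grip": 1}, {"tx": 0, "ty": 0, "tz": 0.4, "ax": 0, "ay": 0, "az": 0, "grip": 1}, {"tx": 0, "ty": 0, "tz": 0.4, "ax": 0, "ay": 0, "az": 0, "grip": 1}, {"tx": 0.1, "ty": -0.3, "tz": 0.3, "ax": 0, "ay": 0, "az": 0, "grip": 1}, {"tx": 0.2, "ty": -0.4, "tz": 0, "ax": 0, "ay": 0, "az": 0, "grip": 1}, {"tx": 0.2, "ty": -0.4, "tz": 0, "ax": 0, "ay": 0, "az": 0, "grip": 1}, {"tx": 0.2, "ty": -0.4, "tz": 0, "ax": 0, "ay": 0, "az": 0, "grip": 1}], grip_force=40)

```text
t: 8.7
position: [0.5295, 0.331, 0.3654]
ee_rot: [3.14, -0.0, 1.902]
contact_force: [0.9, 0.6, -0.5]
grip_width: 0.439
```

>>> play_rows(deltas=[{"tx": 0, "ty": -0.4, "tz": 0, "ax": 0, "ay": 0, "az": -0.08, "grip": 1}, {"tx": 0, "ty": -0.4, "tz": 0, "ax": 0, "ay": 0, "az": -0.08, "grip": 1}, {"tx": 0, "ty": -0.4, "tz": 0, "ax": 0, "ay": 0, "az": -0.08, "grip": 1}, {"tx": 0, "ty": -0.4, "tz": 0, "ax": 0, "ay": 0, "az": -0.095, "grip": 1}, {"tx": 0, "ty": -0.4, "tz": 0, "ax": 0, "ay": 0, "az": 0, "grip": 1}, {"tx": 0, "ty": -0.4, "tz": 0, "ax": 0, "ay": 0, "az": 0, "grip": 1}, {"tx": 0, "ty": -0.3, "tz": 0, "ax": 0, "ay": 0, "az": 0, "grip": 1}, {"tx": 0, "ty": 0, "tz": 0, "ax": 0, "ay": 0, "az": 0, "grip": 1}], grip_force=40)

```text
t: 9.5
position: [0.5291, 0.0596, 0.3649]
ee_rot: [3.141, 0.001, 1.546]
contact_force: [0.1, 0.9, -1.4]
grip_width: 0.441
```

Run:
```python
from h import *
s=r.read_state(); print(s['position'],s['ee_rot'],s['contact_force'])
a=imaging.snapshot("wrist");b=imaging.snapshot("scene")
cv2.imwrite("pics/w2.png",np.clip(np.hstack([cv2.resize(a[150:],(400,206)),b[60:266,0:400]])*1.5,0,255).astype(np.uint8))
```

```text
[0.52906411 0.05956826 0.36490402] [3.14125103e+00 8.90813485e-04 1.54597769e+00] [ 0.11239455  0.8568187  -1.41622595]
```

View pics/w2.png

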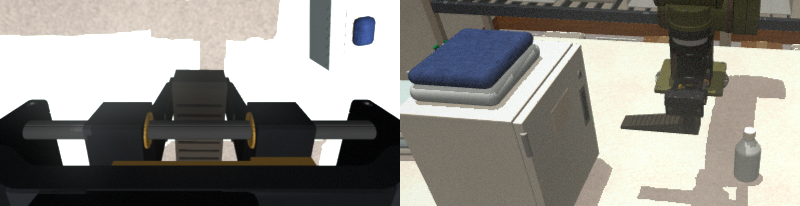

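>>> play_rows(deltas=[{"tx": 0, "ty": 0, "tz": -0.4, "ax": 0, "ay": 0, "az": 0, "grip": 1}, {"tx": 0, "ty": 0, "tz": -0.4, "ax": 0, "ay": 0, "az": 0, "grip": 1}, {"tx": 0, "ty": 0, "tz": -0.4, "ax": 0, "ay": 0, "az": 0, "grip": 1}, {"tx": 0, "ty": 0, "tz": -0.25, "ax": 0, "ay": 0, "az": 0, "grip": 1}, {"tx": 0, "ty": 0, "tz": -0.12, "ax": 0, "ay": 0, "az": 0, "grip": 1}, {"tx": 0, "ty": 0, "tz": -0.07, "ax": 0, "ay": 0, "az": 0, "grip": 1}, {"tx": 0, "ty": 0, "tz": -0.03, "ax": 0, "ay": 0, "az": 0, "grip": 1}, {"tx": 0, "ty": 0, "tz": 0, "ax": 0, "ay": 0, "az": 0, "grip": 1}], grip_force=40)

```text
t: 10.4
position: [0.5299, 0.0627, 0.1988]
ee_rot: [3.14, -0.0, 1.551]
contact_force: [0.7, -0.4, -0.9]
grip_width: 0.437
```

>>> play_rows(deltas=[{"tx": 0, "ty": 0, "tz": -0.02, "ax": 0, "ay": 0, "az": 0, "grip": 1}, {"tx": 0, "ty": 0, "tz": -0.02, "ax": 0, "ay": 0, "az": 0, "grip": 1}, {"tx": 0, "ty": 0, "tz": -0.005, "ax": 0, "ay": 0, "az": 0, "grip": 1}, {"tx": 0, "ty": 0, "tz": 0, "ax": 0, "ay": 0, "az": 0, "grip": 1}], grip_force=40)

```text
t: 10.8
position: [0.5296, 0.0624, 0.1941]
ee_rot: [3.14, -0.0, 1.55]
contact_force: [-0.8, 0.3, 2.6]
grip_width: 0.438
```

>>> play_rows(deltas=[{"tx": 0, "ty": 0, "tz": 0, "ax": 0, "ay": 0, "az": 0, "grip": 0}, {"tx": 0, "ty": 0, "tz": 0, "ax": 0, "ay": 0, "az": 0, "grip": 0}, {"tx": 0, "ty": 0, "tz": 0, "ax": 0, "ay": 0, "az": 0, "grip": 0}, {"tx": 0, "ty": 0, "tz": 0, "ax": 0, "ay": 0, "az": 0, "grip": 1}, {"tx": 0, "ty": 0, "tz": 0, "ax": 0, "ay": 0, "az": 0, "grip": 1}, {"tx": 0, "ty": 0, "tz": 0, "ax": 0, "ay": 0, "az": 0, "grip": 1}, {"tx": 0, "ty": 0, "tz": 0, "ax": 0, "ay": 0, "az": 0, "grip": 1}], grip_force=20)

```text
t: 11.5
position: [0.5292, 0.0624, 0.1931]
ee_rot: [-3.141, 0.0, 1.55]
contact_force: [-0.4, -0.7, -0.6]
grip_width: 0.443
```

>>> play_rows(deltas=[{"tx": 0, "ty": -0.15, "tz": 0, "ax": 0, "ay": 0, "az": 0, "grip": 1}, {"tx": 0, "ty": -0.2, "tz": 0, "ax": 0, "ay": 0, "az": 0, "grip": 1}, {"tx": 0, "ty": -0.2, "tz": 0, "ax": 0, "ay": 0, "az": 0, "grip": 1}, {"tx": 0, "ty": -0.2, "tz": 0, "ax": 0, "ay": 0, "az": 0, "grip": 1}, {"tx": 0, "ty": -0.1, "tz": 0, "ax": 0, "ay": 0, "az": 0, "grip": 1}, {"tx": 0, "ty": 0, "tz": 0, "ax": 0, "ay": 0, "az": 0, "grip": 1}], grip_force=20)

```text
t: 12.1
position: [0.5291, -0.0241, 0.1932]
ee_rot: [-3.141, 0.0, 1.548]
contact_force: [0.8, -0.2, -1.2]
grip_width: 0.439
```

>>> play_rows(deltas=[{"tx": 0, "ty": -0.06, "tz": 0, "ax": 0, "ay": 0, "az": 0, "grip": 1}, {"tx": 0, "ty": -0.05, "tz": 0, "ax": 0, "ay": 0, "az": 0, "grip": 1}, {"tx": 0, "ty": -0.04, "tz": 0, "ax": 0, "ay": 0, "az": 0, "grip": 1}, {"tx": 0, "ty": -0.02, "tz": 0, "ax": 0, "ay": 0, "az": 0, "grip": 1}, {"tx": 0, "ty": 0, "tz": 0, "ax": 0, "ay": 0, "az": 0, "grip": 1}], grip_force=20)

```text
t: 12.6
position: [0.5292, -0.0396, 0.1932]
ee_rot: [-3.142, -0.0, 1.55]
contact_force: [-0.5, 0.3, -1.7]
grip_width: 0.442
```

>>> play_rows(deltas=[{"tx": 0, "ty": -0.02, "tz": 0, "ax": 0, "ay": 0, "az": 0, "grip": 1}, {"tx": 0, "ty": -0.02, "tz": 0, "ax": 0, "ay": 0, "az": 0, "grip": 1}, {"tx": 0, "ty": -0.01, "tz": 0, "ax": 0, "ay": 0, "az": 0, "grip": 1}, {"tx": 0, "ty": 0, "tz": 0, "ax": 0, "ay": 0, "az": 0, "grip": 1}], grip_force=20)

```text
t: 13.0
position: [0.5292, -0.0447, 0.1933]
ee_rot: [3.142, 0.0, 1.55]
contact_force: [0.0, 0.3, -1.0]
grip_width: 0.443
```

>>> play_rows(deltas=[{"tx": 0, "ty": -0.02, "tz": 0, "ax": 0, "ay": 0, "az": 0, "grip": 1}, {"tx": 0, "ty": -0.02, "tz": 0, "ax": 0, "ay": 0, "az": 0, "grip": 1}, {"tx": 0, "ty": -0.02, "tz": 0, "ax": 0, "ay": 0, "az": 0, "grip": 1}, {"tx": 0, "ty": 0, "tz": 0, "ax": 0, "ay": 0, "az": 0, "grip": 1}], grip_force=20)

```text
t: 13.4
position: [0.5293, -0.0509, 0.1933]
ee_rot: [3.142, 0.0, 1.55]
contact_force: [0.5, -1.2, -1.0]
grip_width: 0.442
```

>>> play_rows(deltas=[{"tx": 0, "ty": -0.02, "tz": 0, "ax": 0, "ay": 0, "az": 0, "grip": 1}, {"tx": 0, "ty": -0.02, "tz": 0, "ax": 0, "ay": 0, "az": 0, "grip": 1}, {"tx": 0, "ty": -0.02, "tz": 0, "ax": 0, "ay": 0, "az": 0, "grip": 1}, {"tx": 0, "ty": 0, "tz": 0, "ax": 0, "ay": 0, "az": 0, "grip": 1}], grip_force=20)

```text
t: 13.8
position: [0.5293, -0.0569, 0.1933]
ee_rot: [3.142, 0.0, 1.55]
contact_force: [0.6, 0.7, -1.2]
grip_width: 0.44
```

Run:
```python
from h import *
b=imaging.snapshot("scene");a=imaging.snapshot("wrist")
cv2.imwrite("pics/s3.png",np.clip(np.hstack([cv2.resize(b[60:320,80:340],(520,520),interpolation=2)])*1.8,0,255).astype(np.uint8))
```

```text
(no output)
```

View pics/s3.png

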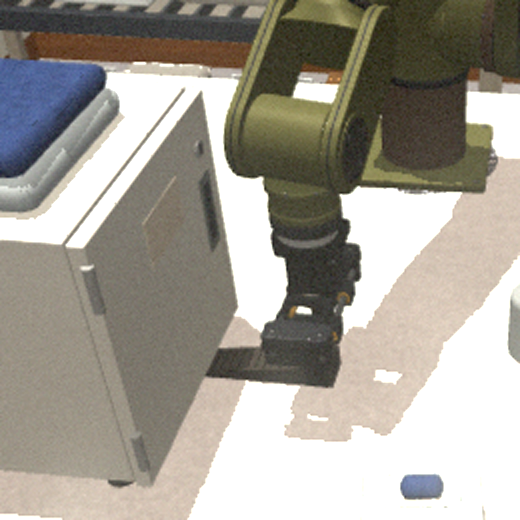

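The wedge's thin end is going under the shut door, with its tip near crop pixel (205,365). The wrist has clearance to the door. I'll carry on in small steps.

>>> play_rows(deltas=[{"tx": 0, "ty": -0.02, "tz": 0, "ax": 0, "ay": 0, "az": 0, "grip": 1}, {"tx": 0, "ty": -0.02, "tz": 0, "ax": 0, "ay": 0, "az": 0, "grip": 1}, {"tx": 0, "ty": -0.02, "tz": 0, "ax": 0, "ay": 0, "az": 0, "grip": 1}, {"tx": 0, "ty": 0, "tz": 0, "ax": 0, "ay": 0, "az": 0, "grip": 1}], grip_force=20)

```text
t: 14.3
position: [0.5292, -0.0629, 0.1933]
ee_rot: [3.142, 0.0, 1.55]
contact_force: [0.4, 0.4, -0.9]
grip_width: 0.441
```

>>> play_rows(deltas=[{"tx": 0, "ty": -0.02, "tz": 0, "ax": 0, "ay": 0, "az": 0, "grip": 1}, {"tx": 0, "ty": -0.02, "tz": 0, "ax": 0, "ay": 0, "az": 0, "grip": 1}, {"tx": 0, "ty": -0.02, "tz": 0, "ax": 0, "ay": 0, "az": 0, "grip": 1}, {"tx": 0, "ty": 0, "tz": 0, "ax": 0, "ay": 0, "az": 0, "grip": 1}], grip_force=20)

```text
t: 14.7
position: [0.5292, -0.0689, 0.1933]
ee_rot: [3.142, 0.0, 1.55]
contact_force: [-0.5, -0.1, -1.6]
grip_width: 0.44
```

>>> play_rows(deltas=[{"tx": 0, "ty": -0.02, "tz": 0, "ax": 0, "ay": 0, "az": 0, "grip": 1}, {"tx": 0, "ty": -0.02, "tz": 0, "ax": 0, "ay": 0, "az": 0, "grip": 1}, {"tx": 0, "ty": -0.02, "tz": 0, "ax": 0, "ay": 0, "az": 0, "grip": 1}, {"tx": 0, "ty": 0, "tz": 0, "ax": 0, "ay": 0, "az": 0, "grip": 1}], grip_force=20)

```text
t: 15.1
position: [0.5292, -0.0749, 0.1933]
ee_rot: [3.142, 0.0, 1.55]
contact_force: [-0.3, 0.6, -1.1]
grip_width: 0.44
```

>>> play_rows(deltas=[{"tx": 0, "ty": -0.02, "tz": 0, "ax": 0, "ay": 0, "az": 0, "grip": 1}, {"tx": 0, "ty": -0.02, "tz": 0, "ax": 0, "ay": 0, "az": 0, "grip": 1}, {"tx": 0, "ty": -0.02, "tz": 0, "ax": 0, "ay": 0, "az": 0, "grip": 1}, {"tx": 0, "ty": 0, "tz": 0, "ax": 0, "ay": 0, "az": 0, "grip": 1}], grip_force=20)

```text
t: 15.5
position: [0.5292, -0.0809, 0.1933]
ee_rot: [3.142, 0.0, 1.55]
contact_force: [-0.3, -0.7, -1.5]
grip_width: 0.441
```

>>> play_rows(deltas=[{"tx": 0, "ty": -0.02, "tz": 0, "ax": 0, "ay": 0, "az": 0, "grip": 1}, {"tx": 0, "ty": -0.02, "tz": 0, "ax": 0, "ay": 0, "az": 0, "grip": 1}, {"tx": 0, "ty": -0.01, "tz": 0, "ax": 0, "ay": 0, "az": 0, "grip": 1}, {"tx": 0, "ty": 0, "tz": 0, "ax": 0, "ay": 0, "az": 0, "grip": 1}], grip_force=20)

```text
t: 15.9
position: [0.5293, -0.0858, 0.1933]
ee_rot: [3.142, 0.0, 1.55]
contact_force: [0.6, -0.6, -0.9]
grip_width: 0.445
```

>>> play_rows(deltas=[{"tx": 0, "ty": -0.02, "tz": 0, "ax": 0, "ay": 0, "az": 0, "grip": 1}, {"tx": 0, "ty": -0.02, "tz": 0, "ax": 0, "ay": 0, "az": 0, "grip": 1}, {"tx": 0, "ty": -0.01, "tz": 0, "ax": 0, "ay": 0, "az": 0, "grip": 1}, {"tx": 0, "ty": 0, "tz": 0, "ax": 0, "ay": 0, "az": 0, "grip": 1}], grip_force=20)

```text
t: 16.3
position: [0.5291, -0.09, 0.1931]
ee_rot: [-3.141, -0.002, 1.55]
contact_force: [0.3, 5.5, 0.1]
grip_width: 0.436
```

>>> play_rows(deltas=[{"tx": 0, "ty": -0.01, "tz": 0, "ax": 0, "ay": 0, "az": 0, "grip": 1}, {"tx": 0, "ty": -0.01, "tz": 0, "ax": 0, "ay": 0, "az": 0, "grip": 1}, {"tx": 0, "ty": 0, "tz": 0, "ax": 0, "ay": 0, "az": 0, "grip": 1}], grip_force=20)

```text
t: 16.6
position: [0.5291, -0.0913, 0.1931]
ee_rot: [-3.141, -0.004, 1.549]
contact_force: [0.2, 10.2, 0.1]
grip_width: 0.441
```

>>> play_rows(deltas=[{"tx": 0, "ty": 0, "tz": 0, "ax": 0, "ay": 0, "az": 0, "grip": 0.0}, {"tx": 0, "ty": 0, "tz": 0, "ax": 0, "ay": 0, "az": 0, "grip": -0.3}, {"tx": 0, "ty": 0, "tz": 0, "ax": 0, "ay": 0, "az": 0, "grip": -0.3}, {"tx": 0, "ty": 0, "tz": 0.2, "ax": 0, "ay": 0, "az": 0, "grip": -0.3}, {"tx": 0, "ty": 0, "tz": 0.3, "ax": 0, "ay": 0, "az": 0, "grip": -0.3}, {"tx": 0, "ty": 0.25, "tz": 0, "ax": 0, "ay": 0, "az": 0, "grip": -0.3}, {"tx": 0, "ty": 0.2, "tz": 0, "ax": 0, "ay": 0, "az": 0, "grip": 1}, {"tx": 0, "ty": 0, "tz": 0, "ax": 0, "ay": 0, "az": 0, "grip": 1}], grip_force=20)

```text
t: 17.4
position: [0.5292, -0.0465, 0.2437]
ee_rot: [3.141, 0.0, 1.552]
contact_force: [-0.2, -1.0, -0.2]
grip_width: 0.538
```

>>> play_rows(deltas=[{"tx": 0, "ty": 0, "tz": 0, "ax": 0, "ay": 0, "az": 0, "grip": 1}, {"tx": 0, "ty": 0, "tz": 0, "ax": 0, "ay": 0, "az": 0, "grip": 1}, {"tx": 0, "ty": 0, "tz": 0, "ax": 0, "ay": 0, "az": 0, "grip": 1}, {"tx": 0, "ty": 0, "tz": 0, "ax": 0, "ay": 0, "az": 0, "grip": 1}, {"tx": 0, "ty": 0, "tz": 0, "ax": 0, "ay": 0, "az": 0, "grip": 1}, {"tx": 0, "ty": 0, "tz": -0.2, "ax": 0, "ay": 0, "az": 0, "grip": 1}, {"tx": 0, "ty": 0, "tz": -0.2, "ax": 0, "ay": 0, "az": 0, "grip": 1}, {"tx": 0, "ty": 0, "tz": -0.08, "ax": 0, "ay": 0, "az": 0, "grip": 1}], grip_force=20)

```text
t: 18.2
position: [0.5284, -0.0476, 0.1933]
ee_rot: [-3.138, -0.001, 1.55]
contact_force: [-0.6, -0.3, 0.3]
grip_width: 0.002
```

Run:
```python
from h import *
s=r.read_state();print(s['position'],s['contact_force'],s['grip_width'])
b=imaging.snapshot("scene");a=imaging.snapshot("wrist");t=imaging.snapshot("top")
cv2.imwrite("pics/s4.png",np.clip(np.hstack([cv2.resize(b[160:280,160:280],(400,400),interpolation=2),cv2.resize(t[60:300,340:580],(400,400),interpolation=2)])*1.8,0,255).astype(np.uint8))
```

```text
[ 0.52836109 -0.04762449  0.19329725] [-0.57646124 -0.3457989   0.32009061] 0.001598867505703347
```

View pics/s4.png

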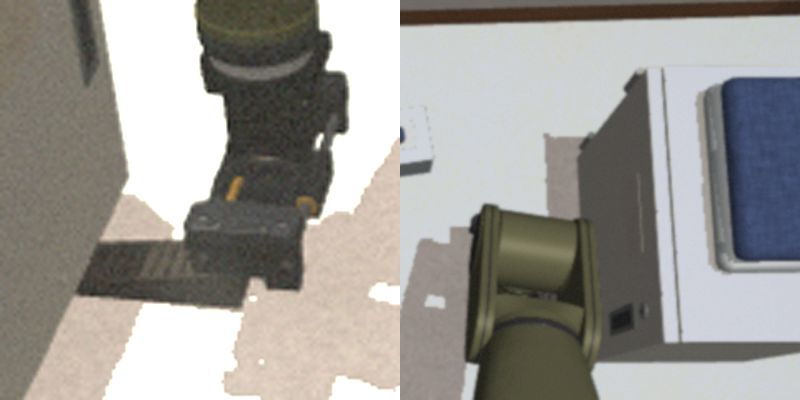

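The door line at the top is now parallel, so it is shut. The wedge lies flat under the door, and the closed fingers stand just behind its butt. Next I'll tap.

>>> play_rows(deltas=[{"tx": 0, "ty": -0.05, "tz": 0, "ax": 0, "ay": 0, "az": 0, "grip": 1}, {"tx": 0, "ty": -0.04, "tz": 0, "ax": 0, "ay": 0, "az": 0, "grip": 1}, {"tx": 0, "ty": -0.02, "tz": 0, "ax": 0, "ay": 0, "az": 0, "grip": 1}, {"tx": 0, "ty": -0.02, "tz": 0, "ax": 0, "ay": 0, "az": 0, "grip": 1}, {"tx": 0, "ty": 0, "tz": 0, "ax": 0, "ay": 0, "az": 0, "grip": 1}], grip_force=20)

```text
t: 18.85
position: [0.5293, -0.0609, 0.1956]
ee_rot: [3.141, 0.0, 1.55]
contact_force: [-0.1, 1.0, -0.6]
grip_width: 0.008
```

>>> play_rows(deltas=[{"tx": 0, "ty": -0.02, "tz": 0, "ax": 0, "ay": 0, "az": 0, "grip": 1}, {"tx": 0, "ty": -0.02, "tz": 0, "ax": 0, "ay": 0, "az": 0, "grip": 1}, {"tx": 0, "ty": 0, "tz": 0, "ax": 0, "ay": 0, "az": 0, "grip": 1}], grip_force=20)

```text
t: 19.15
position: [0.5293, -0.063, 0.1954]
ee_rot: [-3.141, -0.006, 1.549]
contact_force: [0.1, 10.2, 2.7]
grip_width: 0.007
```

>>> play_rows(deltas=[{"tx": 0, "ty": -0.01, "tz": 0, "ax": 0, "ay": 0, "az": 0, "grip": 1}, {"tx": 0, "ty": -0.01, "tz": 0, "ax": 0, "ay": 0, "az": 0, "grip": 1}, {"tx": 0, "ty": 0, "tz": 0, "ax": 0, "ay": 0, "az": 0, "grip": 1}], grip_force=20)

```text
t: 19.45
position: [0.5293, -0.0641, 0.1955]
ee_rot: [-3.141, -0.008, 1.548]
contact_force: [0.3, 15.9, 4.7]
grip_width: 0.007
```

>>> play_rows(deltas=[{"tx": 0, "ty": -0.005, "tz": 0, "ax": 0, "ay": 0, "az": 0, "grip": 1}, {"tx": 0, "ty": 0, "tz": 0, "ax": 0, "ay": 0, "az": 0, "grip": 1}, {"tx": 0, "ty": 0, "tz": 0, "ax": 0, "ay": 0, "az": 0, "grip": 1}], grip_force=20)

```text
t: 19.75
position: [0.5293, -0.0642, 0.1955]
ee_rot: [-3.141, -0.009, 1.548]
contact_force: [0.9, 15.8, 4.1]
grip_width: 0.004
```

>>> play_rows(deltas=[{"tx": 0, "ty": -0.005, "tz": 0, "ax": 0, "ay": 0, "az": 0, "grip": 1}, {"tx": 0, "ty": 0, "tz": 0, "ax": 0, "ay": 0, "az": 0, "grip": 1}, {"tx": 0, "ty": 0, "tz": 0, "ax": 0, "ay": 0, "az": 0, "grip": 1}], grip_force=20)

```text
t: 20.05
position: [0.5293, -0.0645, 0.1955]
ee_rot: [-3.141, -0.009, 1.548]
contact_force: [0.3, 18.1, 5.3]
grip_width: 0.007
```

Firm at about 18 N, and it barely advances. I'll back off straight, rise clear and check.

>>> play_rows(deltas=[{"tx": 0, "ty": 0.03, "tz": 0, "ax": 0, "ay": 0, "az": 0, "grip": 1}, {"tx": 0, "ty": 0.1, "tz": 0, "ax": 0, "ay": 0, "az": 0, "grip": 1}, {"tx": 0, "ty": 0.3, "tz": 0, "ax": 0, "ay": 0, "az": 0, "grip": 1}, {"tx": 0, "ty": 0.1, "tz": 0.4, "ax": 0, "ay": 0, "az": 0, "grip": 1}, {"tx": -0.2, "ty": 0, "tz": 0.4, "ax": 0, "ay": 0, "az": 0, "grip": 1}, {"tx": -0.3, "ty": 0.3, "tz": 0.2, "ax": 0, "ay": 0, "az": 0, "grip": 1}, {"tx": -0.3, "ty": 0.3, "tz": 0.2, "ax": 0, "ay": 0, "az": 0, "grip": 1}, {"tx": 0, "ty": 0, "tz": 0, "ax": 0, "ay": 0, "az": 0, "grip": 1}], grip_force=20)

```text
t: 20.85
position: [0.4476, 0.0475, 0.3182]
ee_rot: [3.136, -0.001, 1.553]
contact_force: [0.7, -0.4, 0.3]
grip_width: 0.006
```

Run:
```python
from h import *
s=r.read_state();print(s['t'],s['position'],s['contact_force'])
b=imaging.snapshot("scene");t=imaging.snapshot("top")
cv2.imwrite("pics/s5.png",np.clip(np.hstack([cv2.resize(b[60:320,60:320],(400,400),interpolation=2),cv2.resize(t[80:300,240:560],(400,275),interpolation=2)[:275].copy() if 0 else cv2.resize(t[80:300,340:560],(400,400),interpolation=2)])*1.8,0,255).astype(np.uint8))
o=cv2.imread("pics/top0.png")
c=imaging.calibration("top")
# bystander shift: pixel differences in their windows
for n,(u,v) in dict(tape=(265,192),gel=(293,265),wipes=(334,145)).items():
    w=np.s_[v-35:v+35,u-35:u+35]; (dx,dy),q=cv2.phaseCorrelate(o[w].mean(2),t[w].mean(2)); print(n,round(dx,1),round(dy,1),round(q,2))
```

```text
20.85 [0.4475902  0.04752098 0.31822163] [ 0.69463555 -0.41574667  0.33993932]
tape -0.0 -0.0 0.97
gel -0.0 -0.0 0.61
wipes 0.0 -0.0 0.95
```

View pics/s5.png

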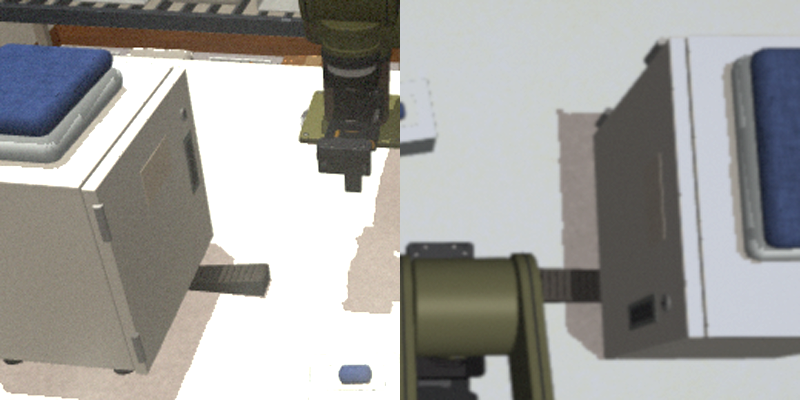

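```bash
python3 -c "
from station import ticket; print(ticket.job_done())"
```

```text
the job is handed in; nothing more can be done
None
```

I shut the door, jammed the dark rubber wedge under it, let go and handed the job in at about 21 s of the 67 s allowed. The hand-in gives no verdict.

- **Door:** I pushed it with closed fingers until the stop pushed back, at about 16 N. In the last pictures the door line runs parallel to the cabinet front.
- **Wedge:** I slid it in thin end first until it bound, about 55 mm under the door. I pushed it to about 10 N while holding it, released it, then tapped the butt with closed fingers in small steps up to about 18 N at the wrist. By then it was barely advancing.
- **Wedge position:** It lies flat and square to the door, about 195 mm from the hinge, with its centre about 25 mm outside the door face. These figures come from the arm position and the pictures.
- **Other things:** The tape roll, gel bottle and wipes box show no shift in the top camera. The robot was clear of everything, with wrist force near 0.
- **Not checked:** I could not read the force between wedge and door directly, only the force at the wrist. I judged the final door angle by eye and did not measure it.

No check failed or disagreed. The first move call was refused as invalid; after I sent every field and a grip force, calls were accepted.

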